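Line up the engraved hand seals for proofing

TASK

Get the four engraved hand seals ready for proofing: stand them upright in a row on the cork discs of the wooden strip, one centred on each disc, in order of size with the smallest on the disc next to the stamp pad and the largest at the far end. Never let a seal topple, and leave the eye loupe where it stands.

Things in the scene. Friction and masses are not known exactly. Their poses are not given: they have to be found in the camera images.
- seal_p: The smallest of four hand seals, standing upright on its face: a round brass die 22 mm in diameter and 12 mm thick, tapering to a short brass neck, with a round dark turned wooden handle on top, 62 mm tall over all, about 50 g. The handle is straight, 16 mm thick, from 30 to 52 mm above the die's face. Origin: centre of the die's flat underside (its face); z up along the handle.
- seal_q: The second smallest of four hand seals, standing upright on its face: a round brass die 32 mm in diameter and 12 mm thick, tapering to a short brass neck, with a round dark turned wooden handle on top, 74 mm tall over all, about 110 g. The handle is straight, 21 mm thick, from 30 to 64 mm above the die's face. Origin: centre of the die's flat underside (its face); z up along the handle.
- seal_r: The second largest of four hand seals, standing upright on its face: a round brass die 42 mm in diameter and 12 mm thick, tapering to a short brass neck, with a round dark turned wooden handle on top, 86 mm tall over all, about 180 g. The handle is straight, 26 mm thick, from 30 to 76 mm above the die's face. Origin: centre of the die's flat underside (its face); z up along the handle.
- seal_s: The largest of four hand seals, standing upright on its face: a round brass die 52 mm in diameter and 12 mm thick, tapering to a short brass neck, with a round dark turned wooden handle on top, 98 mm tall over all, about 270 g. The handle is straight, 31 mm thick, from 30 to 88 mm above the die's face. Origin: centre of the die's flat underside (its face); z up along the handle.
- cork_a: One of four identical round cork discs, 64 mm in diameter, let into a dark wooden strip (316 x 78 mm, top 12 mm above the bench) in one straight row, centres 75 mm apart. The letter says nothing about its place in the row. Origin: centre of its underside, 10 mm above the bench; its top is flat and lies 5 mm above the origin, 15 mm above the bench. Fixed.
- cork_b: One of four identical round cork discs, 64 mm in diameter, let into a dark wooden strip (316 x 78 mm, top 12 mm above the bench) in one straight row, centres 75 mm apart. The letter says nothing about its place in the row. Origin: centre of its underside, 10 mm above the bench; its top is flat and lies 5 mm above the origin, 15 mm above the bench. Fixed.
- cork_c: One of four identical round cork discs, 64 mm in diameter, let into a dark wooden strip (316 x 78 mm, top 12 mm above the bench) in one straight row, centres 75 mm apart. The letter says nothing about its place in the row. Origin: centre of its underside, 10 mm above the bench; its top is flat and lies 5 mm above the origin, 15 mm above the bench. Fixed.
- cork_d: One of four identical round cork discs, 64 mm in diameter, let into a dark wooden strip (316 x 78 mm, top 12 mm above the bench) in one straight row, centres 75 mm apart. The letter says nothing about its place in the row. Origin: centre of its underside, 10 mm above the bench; its top is flat and lies 5 mm above the origin, 15 mm above the bench. Fixed.
- stamp_pad: Stamp pad: an open grey tin with a dark inked cushion, 70 x 110 x 18 mm, its low lid folded out flat on the bench behind it. It lies in line with the strip, just beyond one end or the other (a stack of paper cards, 92 x 62 x 18 mm, lies beyond the other end). Origin: centre of the tin's underside. x: towards the lid; y: the tin's long side, roughly along the row. Fixed.
- loupe: Watchmaker's eye loupe, a black cone 38 mm in diameter and 40 mm tall, with a pale lens in its top, standing on the bench on its wide end among the seals. Origin: centre of its underside. Loose.
Mind the look-alikes: they are no part of the job. Leave any pink look-alike of the seal_q alone. Leave any purple look-alike of the seal_s alone.

How it is judged:
By the outcome, as a careful person would: the job done as asked, in the order asked, and still so for the second after the job is handed in, with the robot touching nothing.
It also fails if it takes over 120 s, if anything falls off the work surface, if the arm or the gripper's body presses on something with over 40 N, if the wrist force passes 120 N, or if a joint passes its speed limit or range.

ROBOT

A 6-joint arm with a two-finger parallel gripper is mounted at the origin on the work surface. World frame = base frame: x ahead of the robot, y to its left, z up, the work surface at z = 0. Lengths are in m, angles in rad, forces in N, time in s.
With the tool pointing down it reaches from about 0.425 to 1.125 m from the base axis. Payload 14.9 kg.
Tool frame: the origin (TCP) lies midway between the tips of the shut fingers; the grasp point (between the pads) lies arm.grip_point_offset behind it (arm.grip_point_offset is the distance from the TCP to the grasp point, in m); z points along the fingers, y is the line along which they close (so a half turn about z gives the same grasp; the last joint's range is limited). The gripper opens to 91 mm and grips with 3 to 60 N. Pads are 32 mm wide; open, the fingers measure 118 mm over their backs; the gripper's body (76 mm by 178 mm) begins 60 mm behind the grasp point.
Start: joints at [1.112, 0.379, 1.734, -0, 1.028, -0.033], TCP at [0.289, 0.638, 0.214] pointing down, gripper open.
Joint ranges: [-2.77, 2.77], [-0.74, 2.19], [0, 2.66], [-1.06, 4.2], [0.31, 2.87], [-3.08, 3.08]. Speed limits (rad/s): [1.89, 1.89, 2.39, 3.14, 3.14, 3.14].

INTERFACE

Orientations are given as a unit quaternion [w, x, y, z].
In Python, from station import arm gives the robot as it stands.
- The arm moves only by the tool step_arm, never from a script. Its argument "rows" is a list that holds one entry, the list of rows, each a list of 7 numbers: the turn, a rotation vector about the tool's x, y, z in rad, then the shift along the tool's x, y, z in mm, then the closure in counts, from 0 (fully open) to 255 (shut). In form: [[[rx, ry, rz, x, y, z, hand], ...]]. A call has 1 to 12 rows; each row is the pose to reach, as a shift and turn from the pose commanded when the call began, along the tool's axes at that moment; what a row does not reach only later rows make up. A row lasts 1/12 s, in which the tool goes at most 41.7 mm and 7.16 degrees, less where a joint would pass 70% of its speed; a pose out of reach is approached as far as the arm can. A call with a gripper value outside its range is refused whole. The fingers move at their own pace and stop on an object; the grip force is fixed at half the most. Time passes only in rows, so rows that repeat a pose let the fingers close. It gives the time, the measured TCP pose, the force, the opening and the grip force at its end, in the units of the state.
- arm.observe(): the state, without advancing time (a new reading comes with each control period).
- arm.snapshot(name): name is "side" or "top"; returns (picture, depth): 420x560x3 uint8, blue, green, red; 420x560 float32, m along the optical axis (not along the pixel's ray), 0 where there is no reading.
- arm.camera_info(name): a dict with "fx", "fy", "cx", "cy" (pixels), "T" (4x4, takes a point from camera to world coordinates). Camera axes: x right, y up, looking along -z (the intrinsics and any distortion apply to the point x, -y, -z); pixel columns grow to the right and rows downward; lengths in m; the calibration is good to about 2 mm. A picture is of the moment at which its call begins. camera_info takes no time and is no camera call.
- arm.job_done(): hands the job in; it is judged then, once.
The state is a dict: "time_s": time; "qpos": joint angles; "qd": joint speeds; "effort": joint torques, N m; "ee_pos": TCP position; "tool_rot": TCP orientation; "ft_force": force on the tool from outside, world axes, zero at the start; "wrist_torque": the same for the moment, N m; "gripper_width": opening from 0.0 (shut) to 1.0 (fully open); "grasp_force": force on a finger pad.
Only numpy, scipy, OpenCV 4.12 (cv2) and the standard library are available. Lean on these libraries where they do the work, as an engineer would, in place of code of your own. Each camera call takes 0.05 s, during which the arm holds its last target. There are 200 camera calls.

## Working session

There is one attempt and no reset: what is moved stays moved. The work goes in short steps, Python scripts to look and compute and a tool call to move; the robot and the scene stay as the last step left them, time stands still between calls to the robot, and variables do not carry over. Pictures are saved under pics/ and viewed, at most 14 in all, crops included, and the job is handed in when it is done.

Besides the shell and the picture viewer there is one more tool, called after "Request:" by a JSON object that holds its "api" and its "payload". step_arm: Moves the arm, as the interface text tells. Its arguments: {"type":"object","properties":{"rows":{"type":"array"}},"required":["rows"]}

```bash
mkdir -p pics; ls; cat > h.py <<'E'
import numpy as np, cv2
from station import arm
def snap(n,f):
    p,d=arm.snapshot(n); cv2.imwrite(f'pics/{f}.png',p); np.savez(f'pics/{f}.npz',p=p,d=d); return p,d
def world(n,d):
    c=arm.camera_info(n); v,u=np.mgrid[0:420,0:560].astype(float)
    x=(u-c['cx'])/c['fx']*d; y=-(v-c['cy'])/c['fy']*d
    P=np.stack([x,y,-d,np.ones_like(d)],-1)@np.array(c['T']).T
    return P[...,:3]
E
python3 - <<'E'
from h import *
print(arm.grip_point_offset, arm.observe())
for n in('top','side'):
    c=arm.camera_info(n);print(c); snap(n,n+'0')
E
```

```text
pics
0.0188 {'time_s': 0.0, 'qpos': array([ 1.11172103e+00,  3.79398959e-01,  1.73483879e+00, -2.67861391e-06,
        1.02848690e+00, -3.33102868e-02]), 'qd': array([-0.00036207, -0.00064201,  0.00079045,  0.0009703 , -0.00010827,
       -0.00171132]), 'effort': array([-2.91665162e-05, -7.63737774e+01, -4.34362543e+01,  6.50114380e-02,
        4.24894562e-02, -1.03420823e-04]), 'ee_pos': array([0.28893433, 0.63711554, 0.21326624]), 'tool_rot': array([-1.36829403e-04,  2.11277498e-01,  9.77425956e-01, -5.49212402e-04]), 'ft_force': array([0.81514084, 0.31322552, 0.0680035 ]), 'wrist_torque': array([ 0.02314451, -0.0187317 , -0.0090354 ]), 'grasp_force': 0.0, 'gripper_width': 1.0016565525969259}
{'fx': 495.08289453536366, 'fy': 495.08289453536366, 'cx': 285.4260732883566, 'cy': 205.28163064437834, 'T': array([[ 0.00489164,  0.99072647, -0.13578338,  0.41829119],
       [-0.99975238,  0.00189747, -0.02217173, -0.02251995],
       [-0.02170847,  0.13585822,  0.99049043,  1.12361226],
       [ 0.        ,  0.        ,  0.        ,  1.        ]])}
{'fx': 439.5134679474329, 'fy': 439.5134679474329, 'cx': 283.1547135857328, 'cy': 222.71825548976543, 'T': array([[ 0.83443334,  0.30474237, -0.45918742,  0.16432236],
       [-0.55074456,  0.49139645, -0.67469249, -0.60932372],
       [ 0.02003568,  0.81588089,  0.57787278,  0.54683091],
       [ 0.        ,  0.        ,  0.        ,  1.        ]])}
```

View pics/top0.png

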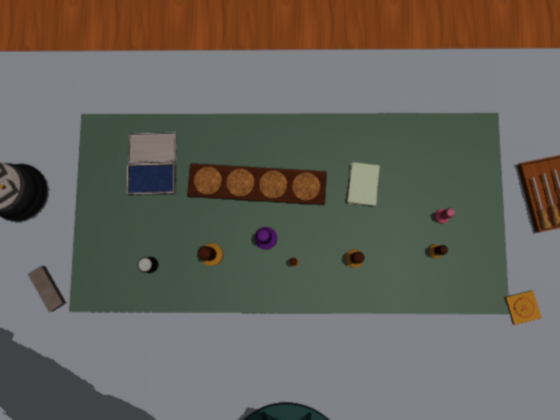

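View pics/side0.png

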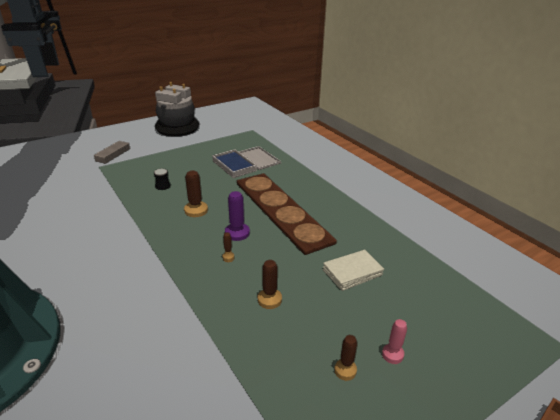

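Top view (up = +x, left = +y): the pad is at (151,178) on the left and the discs are at (207,180), (240,182), (273,184) and (306,186). The seals are s (210,254), p (294,262), r (355,259) and q (438,250). The purple decoy is at (265,238), pink at (445,215), and the loupe at (148,265). Now I'll measure positions.

```bash
cat >> h.py <<'E'
from scipy.optimize import least_squares
S=dict(p=(8,30,52,62,11),q=(10.5,30,64,74,16),r=(13,30,76,86,21),s=(15.5,30,88,98,26))
def seal(W,k,guess,z0=0.0):
    r,a,b,h,_=S[k]; P=W.reshape(-1,3); 
    z=P[:,2]-z0
    m=(np.hypot(*(P[:,:2]-guess).T)<.035)&(z>(a+1)/1e3)&(z<(b-1)/1e3)
    Q=P[m]
    f=lambda c:np.hypot(Q[:,0]-c[0],Q[:,1]-c[1])-r/1e3
    s=least_squares(f,guess,loss='soft_l1',f_scale=.002)
    return s.x.round(4),len(Q),np.round(np.std(f(s.x)),4)
def pix(n,u,v,z):
    c=arm.camera_info(n);T=np.array(c['T']);d=T[:3,:3]@[(u-c['cx'])/c['fx'],-(v-c['cy'])/c['fy'],-1];o=T[:3,3]
    return (o+d*(z-o[2])/d[2])[:2]
E
python3 - <<'E'
from h import *
Ws={}
for n in('top','side'):
    d=np.load(f'pics/{n}0.npz')['d']; Ws[n]=world(n,d)
W=Ws['top']
for k,u,v in(('p',294,262),('q',438,250),('r',355,259),('s',208,254)):
    g=pix('top',u,v,.05)
    for n in Ws: 
        m=np.hypot(*(Ws[n][...,:2]-g).reshape(-1,2).T)<.03
        print(k,n,g.round(3),seal(Ws[n],k,g),'ztop',Ws[n].reshape(-1,3)[m,2].max().round(4))
for u,v in((207,180),(240,182),(273,184),(306,186)): print('disc',pix('top',u,v,.015).round(4),W[v,u].round(4))
for nm,u,v in (('loupe',147,265),('purple',264,236),('pink',445,215),('bench',320,230)):print(nm,W[v,u].round(3))
p=np.load('pics/top0.npz')['p']; cv2.imwrite('pics/c.png',cv2.resize(p[150:220,180:340],None,fx=5,fy=5,interpolation=cv2.INTER_CUBIC))
ps=np.load('pics/side0.npz')['p']; cv2.imwrite('pics/cs.png',cv2.resize(ps[160:260,220:350],None,fx=6,fy=6,interpolation=cv2.INTER_CUBIC))
E
```

```text
p top [ 0.442 -0.018] (array([ 0.4432, -0.0195]), 3, np.float64(0.0004)) ztop 1.1236
p side [ 0.442 -0.018] (array([ 0.4442, -0.0148]), 72, np.float64(0.0008)) ztop 0.0623
q top [ 0.469 -0.327] (array([ 0.4693, -0.3336]), 41, np.float64(0.0005)) ztop 0.079
q side [ 0.469 -0.327] (array([ 0.4694, -0.3319]), 225, np.float64(0.0005)) ztop 0.0741
r top [ 0.449 -0.149] (array([ 0.4523, -0.1523]), 31, np.float64(0.0003)) ztop 0.0878
r side [ 0.449 -0.149] (array([ 0.4525, -0.1507]), 303, np.float64(0.0007)) ztop 0.0864
s top [0.459 0.169] (array([0.4599, 0.17  ]), 62, np.float64(0.0003)) ztop 0.103
s side [0.459 0.169] (array([0.4605, 0.1711]), 333, np.float64(0.0011)) ztop 0.0981
disc [0.6282 0.1818] [0.628  0.1816 0.0164]
disc [0.6236 0.1062] [0.6238 0.1062 0.0143]
disc [0.6191 0.0308] [0.6197 0.031  0.0117]
disc [ 0.6146 -0.0442] [ 0.615  -0.0443  0.0123]
loupe [0.434 0.303 0.043]
purple [0.495 0.045 0.095]
pink [ 0.543 -0.341  0.063]
bench [ 0.516 -0.076  0.001]
```

View pics/c.png

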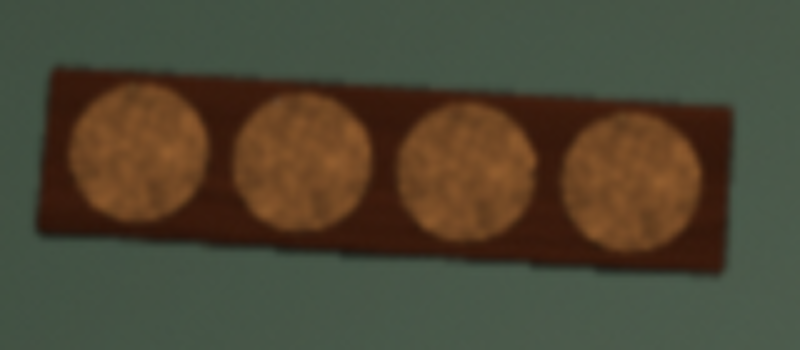

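View pics/cs.png

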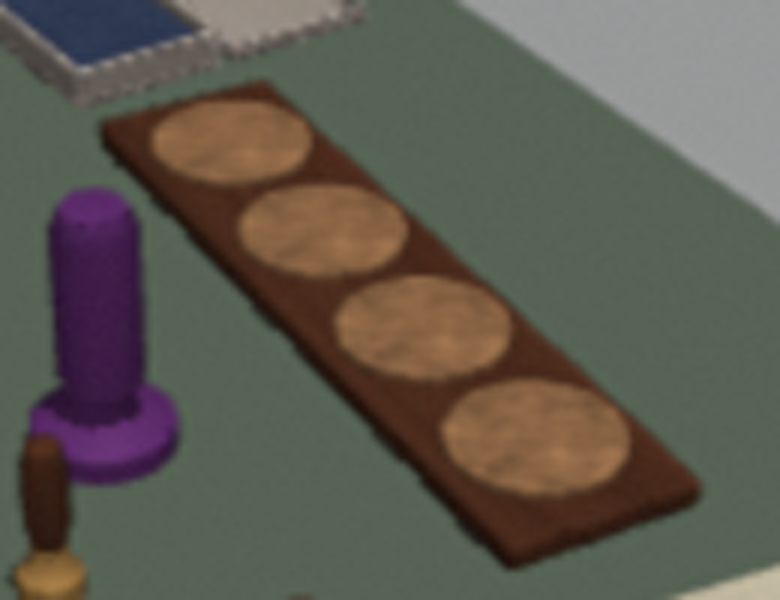

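Both views agree to within 2 mm. The row runs at about -3.4° yaw, with the pad at the +y end. Enlarged-crop disc centres in the top view are (207.3,180.0), (240.0,182.0), (272.9,183.9) and (305.8,186.0). In the side view they are (258.3,183.3), (273.4,197.9), (290.1,214.3) and (308.8,232.4).

```bash
cat >> h.py <<'E'
from scipy.spatial.transform import Rotation as R
TH=None
def go(x,y,z,yaw=-3.4):
    "shift (mm, tool axes) and turn to a tool-down pose, tool y at yaw deg"
    o=arm.observe(); R0=R.from_quat(np.roll(o['tool_rot'],-1)); a=np.radians(yaw)
    Rt=R.from_matrix(np.array([[-np.sin(a),np.cos(a),0],[np.cos(a),np.sin(a),0],[0,0,-1]]))
    print(np.array(o['ee_pos']).round(4),'turn',(R0.inv()*Rt).as_rotvec().round(4),'shift',(R0.inv().apply(np.array([x,y,z])-o['ee_pos'])*1e3).round(1),'w',round(o['gripper_width'],3),'F',round(o['grasp_force'],1),'t',o['time_s'])
E
python3 - <<'E'
from h import *
t=[(207.3,180.),(240,182),(272.9,183.9),(305.8,186)];s=[(258.3,183.3),(273.4,197.9),(290.1,214.3),(308.8,232.4)]
A=np.array([pix('top',*a,.015) for a in t]);B=np.array([pix('side',*a,.015) for a in s])
print(A.round(4).tolist(),B.round(4).tolist());M=(A+B)/2;d=M[3]-M[0];print(M.round(4).tolist(),np.degrees(np.arctan2(d[0],-d[1])),np.hypot(*d)/3)
go(.4602,.1706,.2)
E
```

```text
[[0.6282, 0.1811], [0.6236, 0.1062], [0.6193, 0.031], [0.6146, -0.0438]] [[0.6262, 0.1791], [0.6218, 0.1048], [0.6169, 0.0299], [0.6125, -0.0444]]
[[0.6272, 0.1801], [0.6227, 0.1055], [0.6181, 0.0305], [0.6135, -0.0441]] -3.4952496530360864 0.07486589500629846
[0.289  0.6372 0.2134] turn [-9.0000e-04  6.0000e-04  1.2043e+00] shift [-348.7 -354.2   13.7] w 1.002 F 0.0 t 0.1
```

Request:
{"api": "step_arm", "payload": {"rows": [[[0, 0, 0.1, -29, -29.5, 1, 0], [0, 0, 0.2, -58, -59, 2, 30], [0, 0, 0.3, -87, -88.5, 3, 60], [0, 0, 0.4, -116, -118, 4, 90], [0, 0, 0.5, -145, -147.5, 5, 90], [0, 0, 0.6, -174, -177, 6, 90], [0, 0, 0.7, -203, -206.5, 7, 90], [0, 0, 0.8, -232, -236, 8, 90], [0, 0, 0.9, -261, -265.5, 9, 90], [0, 0, 1.0, -290, -295, 10, 90], [0, 0, 1.1, -319, -324.5, 12, 90], [0, 0, 1.204, -349, -354, 14, 90]]]}}

```text
time_s: 1.1
ee_pos: [0.4606, 0.1694, 0.1999]
tool_rot: [0.0, 0.729, 0.684, 0.0]
ft_force: [1.2, 0.5, 0.3]
gripper_width: 0.647
grasp_force: 0.0
```

```bash
python3 -c "
from h import *
go(.4602,.1706,.04)"
```

```text
[0.4606 0.1694 0.1999] turn [ 0.0001 -0.0001 -0.0043] shift [  1.1  -0.5 159.9] w 0.647 F 0.0 t 1.1
```

Request:
{"api": "step_arm", "payload": {"rows": [[[0, 0, 0, 1, 0, 25, 90], [0, 0, 0, 1, 0, 50, 90], [0, 0, 0, 1, 0, 75, 90], [0, 0, 0, 1, 0, 100, 90], [0, 0, 0, 1, 0, 120, 90], [0, 0, 0, 1, 0, 140, 90], [0, 0, 0, 1, 0, 152, 90], [0, 0, 0, 1, 0, 160, 90], [0, 0, 0, 1, 0, 160, 90]]]}}

```text
time_s: 1.85
ee_pos: [0.4599, 0.1722, 0.0388]
tool_rot: [-0.0, 0.728, 0.686, -0.001]
ft_force: [0.6, -0.6, 0.8]
gripper_width: 0.648
grasp_force: 0.0
```

```bash
python3 - <<'E'
from h import *
go(.4602,.1706,.04)
p,d=snap('side','s1'); cv2.imwrite('pics/c1.png',cv2.resize(p[130:250,130:260],None,fx=4,fy=4))
E
```

```text
[0.4599 0.1722 0.0388] turn [-0.0019  0.0007  0.0004] shift [-1.6  0.3 -1.2] w 0.648 F 0.0 t 1.85
```

View pics/c1.png

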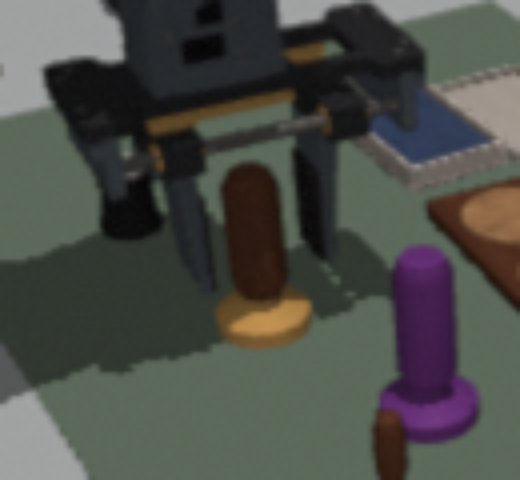

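The crop shows the fingers at (195,240) and (315,205) straddling the handle at (252,230), well centred. Next I close and lift.

Request:
{"api": "step_arm", "payload": {"rows": [[[0, 0, 0, -1, 0, 0, 120], [0, 0, 0, -1, 0, 0, 150], [0, 0, 0, -1, 0, 0, 180], [0, 0, 0, -1, 0, 0, 210], [0, 0, 0, -1, 0, 0, 255], [0, 0, 0, -1, 0, 0, 255], [0, 0, 0, -1, 0, 0, 255], [0, 0, 0, -1, 0, 0, 255], [0, 0, 0, -1, 0, 0, 255]]]}}

```text
time_s: 2.65
ee_pos: [0.4606, 0.1714, 0.0403]
tool_rot: [-0.0, 0.728, 0.686, -0.0]
ft_force: [-3.2, -0.8, 7.4]
gripper_width: 0.333
grasp_force: 30.0
```

Request:
{"api": "step_arm", "payload": {"rows": [[[0, 0, 0, 0, 0, -4, 255], [0, 0, 0, 0, 0, -15, 255], [0, 0, 0, 0, 0, -35, 255], [0, 0, 0, 0, 0, -60, 255], [0, 0, 0, 0, 0, -85, 255], [0, 0, 0, 0, 0, -110, 255], [0, 0, 0, 0, 0, -130, 255], [0, 0, 0, 0, 0, -140, 255], [0, 0, 0, 0, 0, -140, 255]]]}}

```text
time_s: 3.4
ee_pos: [0.4617, 0.1717, 0.1824]
tool_rot: [0.001, 0.728, 0.686, 0.002]
ft_force: [1.0, -0.3, -1.8]
gripper_width: 0.33
grasp_force: 30.0
```

```bash
python3 - <<'E'
from h import *
go(.6135,-.0441,.18)
o=arm.observe()['ee_pos']
for n in('side','top'):
    p,d=snap(n,n+'2'); print(n,seal(world(n,d),'s',o[:2],o[2]-.040))
E
```

```text
[0.4617 0.1717 0.1824] turn [ 0.0037 -0.0014  0.0004] shift [-206.5  164.3    2.7] w 0.33 F 30.0 t 3.4
side (array([0.4607, 0.1695]), 727, np.float64(0.0061))
top (array([0.4617, 0.1717]), 0, np.float64(nan))
  ret = _var(a, axis=axis, dtype=dtype, out=out, ddof=ddof,
  arrmean = um.true_divide(arrmean, div, out=arrmean,
  ret = ret.dtype.type(ret / rcount)
```

Request:
{"api": "step_arm", "payload": {"rows": [[[0, 0, 0, -10, 8, 0, 255], [0, 0, 0, -32, 25, 0, 255], [0, 0, 0, -58, 46, 0, 255], [0, 0, 0, -84, 67, 0, 255], [0, 0, 0, -110, 88, 0, 255], [0, 0, 0, -136, 109, 0, 255], [0, 0, 0, -162, 130, 0, 255], [0, 0, 0, -184, 147, 0, 255], [0, 0, 0, -200, 159, 0, 255], [0, 0, 0, -206, 164, 0, 255], [0, 0, 0, -206, 164, 0, 255], [0, 0, 0, -206, 164, 0, 255]]]}}

```text
time_s: 4.5
ee_pos: [0.6113, -0.0439, 0.1787]
tool_rot: [-0.001, 0.728, 0.686, -0.001]
ft_force: [0.1, 0.8, -3.5]
gripper_width: 0.335
grasp_force: 30.0
```

```bash
python3 -c "
from h import *
go(.6135,-.0435,.057)"
```

```text
[ 0.6113 -0.0439  0.1787] turn [-0.0022 -0.0002 -0.0003] shift [  0.5   2.4 121.7] w 0.335 F 30.0 t 4.5
```

Request:
{"api": "step_arm", "payload": {"rows": [[[0, 0, 0, 0, 1, 10, 255], [0, 0, 0, 0, 1, 30, 255], [0, 0, 0, 0, 1, 55, 255], [0, 0, 0, 0, 1, 80, 255], [0, 0, 0, 0, 1, 95, 255], [0, 0, 0, 0, 1, 104, 255], [0, 0, 0, 0, 1, 110, 255], [0, 0, 0, 0, 1, 114, 255], [0, 0, 0, 0, 1, 114, 255], [0, 0, 0, 0, 1, 114, 255]]]}}

```text
time_s: 5.33
ee_pos: [0.6136, -0.0439, 0.0666]
tool_rot: [0.0, 0.728, 0.686, 0.0]
ft_force: [-0.5, -0.2, -2.3]
gripper_width: 0.336
grasp_force: 30.0
```

```bash
python3 - <<'E'
from h import *
for i in range(3): go(.6135,-.0435,.055); p,d=snap('side','s3')
cv2.imwrite('pics/c3.png',cv2.resize(p[130:270,220:360],None,fx=4,fy=4))
E
```

```text
[ 0.6136 -0.0439  0.0666] turn [0.0008 0.     0.0005] shift [ 0.4 -0.1 11.6] w 0.336 F 30.0 t 5.3333
[ 0.6137 -0.044   0.0668] turn [0.0013 0.0001 0.0004] shift [ 0.5 -0.3 11.8] w 0.335 F 30.0 t 5.3833
[ 0.6137 -0.044   0.0669] turn [0.0014 0.0001 0.0004] shift [ 0.5 -0.3 11.9] w 0.332 F 30.0 t 5.4333
```

View pics/c3.png

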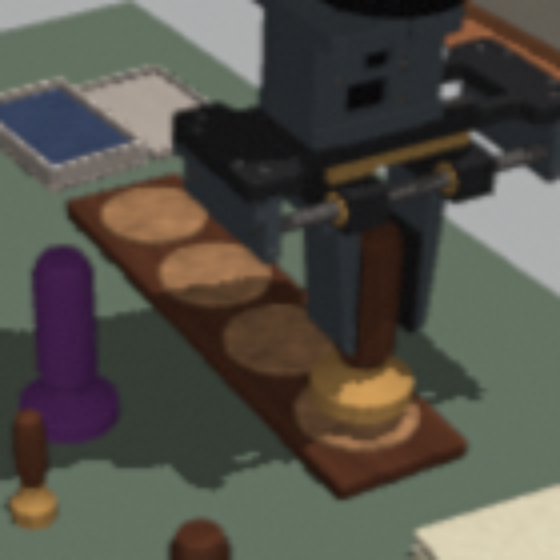

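The seal hangs about 12 mm above the right-hand disc. The die is at (362,390) and the disc at (358,412), so it is centred and upright.

Request:
{"api": "step_arm", "payload": {"rows": [[[0, 0, 0, 0, 0, 4, 255], [0, 0, 0, 0, 0, 7, 255], [0, 0, 0, 0, 0, 9, 255], [0, 0, 0, 0, 0, 10, 255], [0, 0, 0, 0, 0, 10.5, 255], [0, 0, 0, 0, 0, 10.5, 255], [0, 0, 0, 0, 0, 10.5, 255]]]}}

```text
time_s: 6.07
ee_pos: [0.6132, -0.044, 0.0555]
tool_rot: [0.0, 0.728, 0.686, 0.0]
ft_force: [0.1, -0.3, -2.6]
gripper_width: 0.332
grasp_force: 30.0
```

Not touching yet (Fz -2.6 N, which is the seal's weight), so I lower slightly more.

Request:
{"api": "step_arm", "payload": {"rows": [[[0, 0, 0, 0, 0, 0.5, 255], [0, 0, 0, 0, 0, 1, 255], [0, 0, 0, 0, 0, 1, 255], [0, 0, 0, 0, 0, 1, 255]]]}}

```text
time_s: 6.4
ee_pos: [0.6134, -0.044, 0.0553]
tool_rot: [0.0, 0.728, 0.686, 0.0]
ft_force: [-5.1, 0.9, 12.5]
gripper_width: 0.334
grasp_force: 30.0
```

Request:
{"api": "step_arm", "payload": {"rows": [[[0, 0, 0, 0, 0, -0.5, 255], [0, 0, 0, 0, 0, -0.5, 160], [0, 0, 0, 0, 0, -0.5, 145], [0, 0, 0, 0, 0, -0.5, 130], [0, 0, 0, 0, 0, -0.5, 110], [0, 0, 0, 0, 0, -0.5, 90], [0, 0, 0, 0, 0, -0.5, 90], [0, 0, 0, 0, 0, -0.5, 90]]]}}

```text
time_s: 7.07
ee_pos: [0.6132, -0.044, 0.0549]
tool_rot: [-0.0, 0.728, 0.686, -0.0]
ft_force: [0.7, 0.2, -0.3]
gripper_width: 0.648
grasp_force: 0.0
```

Request:
{"api": "step_arm", "payload": {"rows": [[[0, 0, 0, 0, 0, -10, 90], [0, 0, 0, 0, 0, -30, 90], [0, 0, 0, 0, 0, -55, 90], [0, 0, 0, 0, 0, -80, 90], [0, 0, 0, 0, 0, -105, 90], [0, 0, 0, 0, 0, -122, 90], [0, 0, 0, 0, 0, -125, 90]]]}}

```text
time_s: 7.65
ee_pos: [0.6148, -0.0442, 0.1841]
tool_rot: [0.002, 0.728, 0.686, 0.002]
ft_force: [0.3, 0.0, -0.6]
gripper_width: 0.651
grasp_force: 0.0
```

```bash
python3 - <<'E'
from h import *
p,d=snap('side','s4'); print(seal(world('side',d),'s',np.array([.6135,-.0441]),.015), 'disc in side .6125 -.0444')
print('r',seal(world('side',d),'r',np.array([.4524,-.1515])))
go(.4522,-.1515,.18);go(.4522,-.1515,.036)
E
```

```text
(array([ 0.6142, -0.0445]), 374, np.float64(0.001)) disc in side .6125 -.0444
r (array([ 0.4526, -0.1506]), 297, np.float64(0.0007))
[ 0.6144 -0.0441  0.1828] turn [0.0039 0.0002 0.0003] shift [-116.8 -155.5    2.2] w 0.648 F 0.0 t 7.7
[ 0.6144 -0.0441  0.1828] turn [0.0039 0.0002 0.0003] shift [-116.8 -156.1  146.2] w 0.648 F 0.0 t 7.7
```

s is within 2 mm of its disc centre. Next is r.

Request:
{"api": "step_arm", "payload": {"rows": [[[0, 0, 0, -6, -8, 0, 90], [0, 0, 0, -20, -27, 0, 90], [0, 0, 0, -38, -51, 0, 90], [0, 0, 0, -56, -75, 0, 90], [0, 0, 0, -74, -99, 0, 90], [0, 0, 0, -92, -123, 0, 90], [0, 0, 0, -106, -142, 0, 90], [0, 0, 0, -115, -152, 0, 90], [0, 0, 0, -117, -155, 0, 90], [0, 0, 0, -117, -155, 20, 90], [0, 0, 0, -117, -155, 40, 90], [0, 0, 0, -117, -155, 45, 90]]]}}

```text
time_s: 8.7
ee_pos: [0.4507, -0.151, 0.1324]
tool_rot: [-0.001, 0.728, 0.686, -0.001]
ft_force: [-0.4, 1.2, -1.0]
gripper_width: 0.652
grasp_force: 0.0
```

```bash
python3 -c "
from h import *
go(.4522,-.1513,.036)"
```

```text
[ 0.4507 -0.151   0.1324] turn [-0.0029 -0.0011  0.0003] shift [-0.3  1.8 96.4] w 0.652 F 0.0 t 8.7
```

Request:
{"api": "step_arm", "payload": {"rows": [[[0, 0, 0, 0, 0, 20, 90], [0, 0, 0, 0, 0, 45, 90], [0, 0, 0, 0, 0, 70, 90], [0, 0, 0, 0, 0, 88, 90], [0, 0, 0, 0, 0, 96, 90], [0, 0, 0, 0, 0, 98, 90], [0, 0, 0, 0, 0, 98, 90], [0, 0, 0, 0, 0, 98, 90]]]}}

```text
time_s: 9.37
ee_pos: [0.4523, -0.1518, 0.0378]
tool_rot: [0.0, 0.728, 0.686, 0.0]
ft_force: [-0.5, -0.2, 0.0]
gripper_width: 0.648
grasp_force: 0.0
```

Request:
{"api": "step_arm", "payload": {"rows": [[[0, 0, 0, 0, 0, 0, 120], [0, 0, 0, 0, 0, 0, 140], [0, 0, 0, 0, 0, 0, 160], [0, 0, 0, 0, 0, 0, 180], [0, 0, 0, 0, 0, 0, 200], [0, 0, 0, 0, 0, 0, 255], [0, 0, 0, 0, 0, 0, 255], [0, 0, 0, 0, 0, 0, 255], [0, 0, 0, 0, 0, 0, 255], [0, 0, 0, 0, 0, 0, 255]]]}}

```text
time_s: 10.2
ee_pos: [0.4516, -0.1517, 0.0371]
tool_rot: [0.0, 0.728, 0.686, -0.0]
ft_force: [-2.0, -0.1, 6.0]
gripper_width: 0.275
grasp_force: 30.0
```

Request:
{"api": "step_arm", "payload": {"rows": [[[0, 0, 0, 0, 0, -4, 255], [0, 0, 0, 0, 0, -15, 255], [0, 0, 0, 0, 0, -35, 255], [0, 0, 0, 0, 0, -60, 255], [0, 0, 0, 0, 0, -85, 255], [0, 0, 0, 0, 0, -110, 255], [0, 0, 0, 0, 0, -130, 255], [0, 0, 0, 0, 0, -140, 255], [0, 0, 0, 0, 0, -140, 255], [0, 0, 0, 0, 0, -140, 255], [0, 0, 0, 0, 0, -140, 255]]]}}

```text
time_s: 11.12
ee_pos: [0.4508, -0.1514, 0.1759]
tool_rot: [-0.001, 0.728, 0.686, -0.0]
ft_force: [0.4, 0.0, -2.1]
gripper_width: 0.279
grasp_force: 30.0
```

```bash
python3 -c "
from h import *
go(.6175,.0305,.18)"
```

```text
[ 0.4508 -0.1514  0.1759] turn [-0.0015 -0.0005  0.0003] shift [191.4 155.7  -4.3] w 0.279 F 30.0 t 11.1167
```

Request:
{"api": "step_arm", "payload": {"rows": [[[0, 0, 0, 9, 8, 0, 255], [0, 0, 0, 29, 24, 0, 255], [0, 0, 0, 53, 43, 0, 255], [0, 0, 0, 77, 62, 0, 255], [0, 0, 0, 101, 82, 0, 255], [0, 0, 0, 125, 101, 0, 255], [0, 0, 0, 149, 121, 0, 255], [0, 0, 0, 171, 138, 0, 255], [0, 0, 0, 186, 150, 0, 255], [0, 0, 0, 191, 155, 0, 255], [0, 0, 0, 191, 155, 0, 255], [0, 0, 0, 191, 155, 0, 255]]]}}

```text
time_s: 12.12
ee_pos: [0.6168, 0.03, 0.1759]
tool_rot: [-0.001, 0.727, 0.686, -0.001]
ft_force: [-1.2, -0.4, -1.6]
gripper_width: 0.28
grasp_force: 30.0
```

Request:
{"api": "step_arm", "payload": {"rows": [[[0, 0, 0, 0, 0, 10, 255], [0, 0, 0, 0, 0, 30, 255], [0, 0, 0, 0, 0, 55, 255], [0, 0, 0, 0, 0, 80, 255], [0, 0, 0, 0, 0, 98, 255], [0, 0, 0, 0, 0, 108, 255], [0, 0, 0, 0, 0, 115, 255], [0, 0, 0, 0, 0, 118, 255], [0, 0, 0, 0, 0, 118, 255], [0, 0, 0, 0, 0, 118, 255], [0, 0, 0, 0, 0, 118, 255]]]}}

```text
time_s: 13.03
ee_pos: [0.6181, 0.0298, 0.06]
tool_rot: [0.001, 0.728, 0.686, 0.001]
ft_force: [0.0, -0.0, -1.3]
gripper_width: 0.277
grasp_force: 30.0
```

```bash
python3 -c "
from h import *
go(.6175,.0305,.0523)"
```

```text
[0.6181 0.0298 0.06  ] turn [ 0.0015 -0.0001  0.0003] shift [ 0.6 -0.7  7.7] w 0.277 F 30.0 t 13.0333
```

Request:
{"api": "step_arm", "payload": {"rows": [[[0, 0, 0, 0.5, -0.5, 3, 255], [0, 0, 0, 0.5, -0.5, 5, 255], [0, 0, 0, 0.5, -0.5, 6, 255], [0, 0, 0, 0.5, -0.5, 6.5, 255], [0, 0, 0, 0.5, -0.5, 6.5, 255], [0, 0, 0, 0.5, -0.5, 6.5, 255], [0, 0, 0, 0.5, -0.5, 6.5, 255]]]}}

```text
time_s: 13.62
ee_pos: [0.6171, 0.0304, 0.0525]
tool_rot: [0.0, 0.728, 0.686, 0.0]
ft_force: [-0.4, 0.1, -1.7]
gripper_width: 0.278
grasp_force: 30.0
```

Request:
{"api": "step_arm", "payload": {"rows": [[[0, 0, 0, 0, 0, 0.5, 255], [0, 0, 0, 0, 0, 0.8, 255], [0, 0, 0, 0, 0, 0.8, 255], [0, 0, 0, 0, 0, 0.8, 255]]]}}

```text
time_s: 13.95
ee_pos: [0.6172, 0.0304, 0.0522]
tool_rot: [0.0, 0.728, 0.686, 0.0]
ft_force: [-3.4, -0.4, 4.2]
gripper_width: 0.28
grasp_force: 30.0
```

Request:
{"api": "step_arm", "payload": {"rows": [[[0, 0, 0, 0, 0, 0, 200], [0, 0, 0, 0, 0, 0, 175], [0, 0, 0, 0, 0, 0, 160], [0, 0, 0, 0, 0, 0, 145], [0, 0, 0, 0, 0, 0, 130], [0, 0, 0, 0, 0, 0, 110], [0, 0, 0, 0, 0, 0, 100], [0, 0, 0, 0, 0, 0, 100]]]}}

```text
time_s: 14.62
ee_pos: [0.6171, 0.0304, 0.0516]
tool_rot: [-0.0, 0.728, 0.686, -0.0]
ft_force: [-0.1, -0.1, -0.5]
gripper_width: 0.601
grasp_force: 0.0
```

Request:
{"api": "step_arm", "payload": {"rows": [[[0, 0, 0, 0, 0, -10, 100], [0, 0, 0, 0, 0, -30, 100], [0, 0, 0, 0, 0, -55, 100], [0, 0, 0, 0, 0, -80, 100], [0, 0, 0, 0, 0, -105, 100], [0, 0, 0, 0, 0, -125, 100], [0, 0, 0, 0, 0, -130, 100], [0, 0, 0, 0, 0, -130, 100], [0, 0, 0, 0, 0, -130, 100], [0, 0, 0, 0, 0, -130, 100]]]}}

```text
time_s: 15.45
ee_pos: [0.6163, 0.0304, 0.1804]
tool_rot: [-0.001, 0.728, 0.686, -0.001]
ft_force: [-0.4, 0.3, 0.0]
gripper_width: 0.608
grasp_force: 0.0
```

```bash
python3 - <<'E'
from h import *
p,d=snap('side','s5'); W=world('side',d); print('r',seal(W,'r',np.array([.6175,.0305]),.015), 'disc in side .6169 .0299')
print('s',seal(W,'s',np.array([.6135,-.0441]),.015))
go(.4693,-.3325,.18)
E
```

```text
r (array([0.6182, 0.0313]), 229, np.float64(0.0011)) disc in side .6169 .0299
s (array([ 0.6142, -0.0445]), 379, np.float64(0.001))
[0.6163 0.0304 0.1803] turn [-0.002   0.0002  0.0004] shift [-370.9 -125.3    0.6] w 0.61 F 0.0 t 15.5
```

r is within 2 mm too. Next is q.

Request:
{"api": "step_arm", "payload": {"rows": [[[0, 0, 0, -12, -4, 0, 130], [0, 0, 0, -40, -14, 0, 130], [0, 0, 0, -76, -26, 0, 130], [0, 0, 0, -113, -38, 0, 130], [0, 0, 0, -150, -51, 0, 130], [0, 0, 0, -187, -64, 0, 130], [0, 0, 0, -224, -76, 0, 130], [0, 0, 0, -261, -89, 0, 130], [0, 0, 0, -298, -101, 0, 130], [0, 0, 0, -332, -113, 0, 130], [0, 0, 0, -360, -122, 0, 130], [0, 0, 0, -371, -126, 0, 130]]]}}

```text
time_s: 16.5
ee_pos: [0.4673, -0.3356, 0.181]
tool_rot: [-0.0, 0.728, 0.685, -0.0]
ft_force: [-0.3, 1.2, -0.4]
gripper_width: 0.491
grasp_force: 0.0
```

Request:
{"api": "step_arm", "payload": {"rows": [[[0, 0, 0, 0, 0, 0, 130], [0, 0, 0, 0, 0, 10, 130], [0, 0, 0, 0, 0, 30, 130], [0, 0, 0, 0, 0, 55, 130], [0, 0, 0, 0, 0, 75, 130], [0, 0, 0, 0, 0, 85, 130], [0, 0, 0, 0, 0, 85, 130], [0, 0, 0, 0, 0, 85, 130], [0, 0, 0, 0, 0, 85, 130]]]}}

```text
time_s: 17.25
ee_pos: [0.4701, -0.3325, 0.0975]
tool_rot: [0.001, 0.727, 0.686, 0.0]
ft_force: [-0.3, 0.1, -0.0]
gripper_width: 0.487
grasp_force: 0.0
```

```bash
python3 -c "
from h import *
go(.4693,-.3325,.03)
p,d=snap('side','s6'); print(seal(world('side',d),'q',np.array([.4693,-.3325])))
"
```

```text
[ 0.4701 -0.3325  0.0975] turn [0.0009 0.0006 0.0009] shift [-0.  -0.8 67.5] w 0.487 F 0.0 t 17.25
(array([ 0.4694, -0.3318]), 225, np.float64(0.0006))
```

Request:
{"api": "step_arm", "payload": {"rows": [[[0, 0, 0, 0, -0.5, 12, 130], [0, 0, 0, 0, -0.5, 32, 130], [0, 0, 0, 0, -0.5, 50, 130], [0, 0, 0, 0, -0.5, 61, 130], [0, 0, 0, 0, -0.5, 66, 130], [0, 0, 0, 0, -0.5, 67, 130], [0, 0, 0, 0, -0.5, 67, 130], [0, 0, 0, 0, -0.5, 67, 130]]]}}

```text
time_s: 17.97
ee_pos: [0.4693, -0.3328, 0.0304]
tool_rot: [0.001, 0.728, 0.686, 0.0]
ft_force: [-0.5, 0.2, -0.0]
gripper_width: 0.491
grasp_force: 0.0
```

Request:
{"api": "step_arm", "payload": {"rows": [[[0, 0, 0, 0, 0, 0, 145], [0, 0, 0, 0, 0, 0, 160], [0, 0, 0, 0, 0, 0, 175], [0, 0, 0, 0, 0, 0, 190], [0, 0, 0, 0, 0, 0, 200], [0, 0, 0, 0, 0, 0, 210], [0, 0, 0, 0, 0, 0, 255], [0, 0, 0, 0, 0, 0, 255], [0, 0, 0, 0, 0, 0, 255], [0, 0, 0, 0, 0, 0, 255]]]}}

```text
time_s: 18.8
ee_pos: [0.469, -0.3325, 0.0297]
tool_rot: [0.0, 0.728, 0.686, -0.0]
ft_force: [-1.2, 0.9, 4.4]
gripper_width: 0.221
grasp_force: 30.0
```

Request:
{"api": "step_arm", "payload": {"rows": [[[0, 0, 0, 0, 0, -4, 255], [0, 0, 0, 0, 0, -15, 255], [0, 0, 0, 0, 0, -35, 255], [0, 0, 0, 0, 0, -60, 255], [0, 0, 0, 0, 0, -85, 255], [0, 0, 0, 0, 0, -110, 255], [0, 0, 0, 0, 0, -130, 255], [0, 0, 0, 0, 0, -145, 255], [0, 0, 0, 0, 0, -150, 255], [0, 0, 0, 0, 0, -150, 255], [0, 0, 0, 0, 0, -150, 255], [0, 0, 0, 0, 0, -150, 255]]]}}

```text
time_s: 19.8
ee_pos: [0.4684, -0.3321, 0.1786]
tool_rot: [-0.001, 0.728, 0.686, -0.0]
ft_force: [-0.4, 0.9, -0.8]
gripper_width: 0.224
grasp_force: 30.0
```

```bash
python3 -c "
from h import *
go(.622,.105,.18)"
```

```text
[ 0.4684 -0.3321  0.1786] turn [-0.0013 -0.0008  0.0003] shift [445.4 127.6  -1.2] w 0.224 F 30.0 t 19.8
```

Request:
{"api": "step_arm", "payload": {"rows": [[[0, 0, 0, 10, 3, 0, 255], [0, 0, 0, 30, 9, 0, 255], [0, 0, 0, 58, 17, 0, 255], [0, 0, 0, 88, 25, 0, 255], [0, 0, 0, 118, 34, 0, 255], [0, 0, 0, 148, 42, 0, 255], [0, 0, 0, 178, 51, 0, 255], [0, 0, 0, 208, 59, 0, 255], [0, 0, 0, 238, 68, 0, 255], [0, 0, 0, 268, 77, 0, 255], [0, 0, 0, 298, 85, 0, 255], [0, 0, 0, 325, 93, 0, 255]]]}}

```text
time_s: 20.8
ee_pos: [0.5806, -0.011, 0.1788]
tool_rot: [-0.001, 0.728, 0.686, -0.0]
ft_force: [0.9, -0.4, -1.2]
gripper_width: 0.222
grasp_force: 30.0
```

Request:
{"api": "step_arm", "payload": {"rows": [[[0, 0, 0, 30, 9, 0, 255], [0, 0, 0, 60, 17, 0, 255], [0, 0, 0, 90, 26, 0, 255], [0, 0, 0, 110, 31, 0, 255], [0, 0, 0, 120, 34, 0, 255], [0, 0, 0, 120, 34, 0, 255], [0, 0, 0, 120, 34, 0, 255], [0, 0, 0, 120, 34, 0, 255], [0, 0, 0, 120, 34, 0, 255]]]}}

```text
time_s: 21.55
ee_pos: [0.6215, 0.1033, 0.1795]
tool_rot: [-0.0, 0.728, 0.686, -0.0]
ft_force: [-0.5, -1.1, -0.6]
gripper_width: 0.222
grasp_force: 30.0
```

```bash
python3 -c "
from h import *
go(.622,.105,.055)"
```

```text
[0.6215 0.1033 0.1795] turn [-0.0004  0.0002 -0.0007] shift [  1.8   0.4 124.5] w 0.222 F 30.0 t 21.55
```

Request:
{"api": "step_arm", "payload": {"rows": [[[0, 0, 0, 1.2, 0, 10, 255], [0, 0, 0, 1.2, 0, 30, 255], [0, 0, 0, 1.2, 0, 55, 255], [0, 0, 0, 1.2, 0, 80, 255], [0, 0, 0, 1.2, 0, 102, 255], [0, 0, 0, 1.2, 0, 115, 255], [0, 0, 0, 1.2, 0, 122, 255], [0, 0, 0, 1.2, 0, 126, 255], [0, 0, 0, 1.2, 0, 126, 255], [0, 0, 0, 1.2, 0, 126, 255], [0, 0, 0, 1.2, 0, 126, 255], [0, 0, 0, 1.2, 0, 126, 255]]]}}

```text
time_s: 22.55
ee_pos: [0.6226, 0.1055, 0.0547]
tool_rot: [0.0, 0.728, 0.686, 0.001]
ft_force: [-0.3, 0.1, -0.5]
gripper_width: 0.22
grasp_force: 30.0
```

```bash
python3 -c "
from h import *
go(.622,.105,.0445)"
```

```text
[0.6226 0.1055 0.0547] turn [ 0.0015 -0.0003  0.0003] shift [-0.6 -0.6 10.2] w 0.22 F 30.0 t 22.55
```

Request:
{"api": "step_arm", "payload": {"rows": [[[0, 0, 0, -0.5, -0.5, 3, 255], [0, 0, 0, -0.5, -0.5, 6, 255], [0, 0, 0, -0.5, -0.5, 8, 255], [0, 0, 0, -0.5, -0.5, 9, 255], [0, 0, 0, -0.5, -0.5, 9.5, 255], [0, 0, 0, -0.5, -0.5, 9.5, 255], [0, 0, 0, -0.5, -0.5, 9.5, 255], [0, 0, 0, -0.5, -0.5, 9.5, 255]]]}}

```text
time_s: 23.22
ee_pos: [0.6214, 0.105, 0.0448]
tool_rot: [-0.0, 0.728, 0.686, -0.0]
ft_force: [-6.2, -0.2, 12.2]
gripper_width: 0.223
grasp_force: 30.0
```

Contact made, so I release and lift.

Request:
{"api": "step_arm", "payload": {"rows": [[[0, 0, 0, 0, 0, -0.5, 255], [0, 0, 0, 0, 0, -0.5, 190], [0, 0, 0, 0, 0, -0.5, 175], [0, 0, 0, 0, 0, -0.5, 160], [0, 0, 0, 0, 0, -0.5, 145], [0, 0, 0, 0, 0, -0.5, 130], [0, 0, 0, 0, 0, -0.5, 120], [0, 0, 0, 0, 0, -0.5, 120]]]}}

```text
time_s: 23.88
ee_pos: [0.6215, 0.105, 0.0446]
tool_rot: [-0.0, 0.728, 0.686, 0.0]
ft_force: [-1.3, 0.3, 0.4]
gripper_width: 0.527
grasp_force: 0.0
```

Request:
{"api": "step_arm", "payload": {"rows": [[[0, 0, 0, 0, 0, -10, 120], [0, 0, 0, 0, 0, -30, 120], [0, 0, 0, 0, 0, -55, 120], [0, 0, 0, 0, 0, -80, 120], [0, 0, 0, 0, 0, -105, 120], [0, 0, 0, 0, 0, -125, 120], [0, 0, 0, 0, 0, -135, 120], [0, 0, 0, 0, 0, -135, 120], [0, 0, 0, 0, 0, -135, 120], [0, 0, 0, 0, 0, -135, 120], [0, 0, 0, 0, 0, -135, 120]]]}}

```text
time_s: 24.8
ee_pos: [0.6207, 0.1049, 0.1782]
tool_rot: [-0.001, 0.728, 0.686, -0.001]
ft_force: [0.5, -0.2, 0.3]
gripper_width: 0.527
grasp_force: 0.0
```

```bash
python3 - <<'E'
from h import *
p,d=snap('side','s7'); W=world('side',d); print('q',seal(W,'q',np.array([.622,.105]),.015), 'disc in side .6218 .1048')
print('p',seal(W,'p',np.array([.4437,-.0165])))
go(.4435,-.0162,.18)
E
```

```text
q (array([0.6223, 0.1057]), 125, np.float64(0.0012)) disc in side .6218 .1048
p (array([ 0.4441, -0.0145]), 68, np.float64(0.0009))
[0.6208 0.1049 0.1783] turn [-0.002   0.0004  0.0003] shift [-131.3 -169.8   -1.3] w 0.529 F 0.0 t 24.85
```

Request:
{"api": "step_arm", "payload": {"rows": [[[0, 0, 0, -6, -8, 0, 150], [0, 0, 0, -20, -26, 0, 150], [0, 0, 0, -40, -52, 0, 150], [0, 0, 0, -60, -78, 0, 150], [0, 0, 0, -80, -104, 0, 150], [0, 0, 0, -100, -130, 0, 150], [0, 0, 0, -118, -153, 0, 150], [0, 0, 0, -127, -166, 0, 150], [0, 0, 0, -130.5, -170, 0, 150], [0, 0, 0, -130.5, -170, 0, 150], [0, 0, 0, -130.5, -170, 0, 150], [0, 0, 0, -130.5, -170, 0, 150]]]}}

```text
time_s: 25.85
ee_pos: [0.4452, -0.0149, 0.1798]
tool_rot: [0.0, 0.728, 0.686, 0.0]
ft_force: [-0.3, -0.3, 0.4]
gripper_width: 0.416
grasp_force: 0.0
```

Request:
{"api": "step_arm", "payload": {"rows": [[[0, 0, 0, 0, 0, 10, 150], [0, 0, 0, 0, 0, 30, 150], [0, 0, 0, 0, 0, 55, 150], [0, 0, 0, 0, 0, 75, 150], [0, 0, 0, 0, 0, 90, 150], [0, 0, 0, 0, 0, 98, 150], [0, 0, 0, 0, 0, 100, 150], [0, 0, 0, 0, 0, 100, 150], [0, 0, 0, 0, 0, 100, 150], [0, 0, 0, 0, 0, 100, 150]]]}}

```text
time_s: 26.68
ee_pos: [0.4447, -0.0153, 0.0804]
tool_rot: [0.001, 0.728, 0.686, 0.0]
ft_force: [-0.1, -0.0, 0.4]
gripper_width: 0.411
grasp_force: 0.0
```

```bash
python3 - <<'E'
from h import *
go(.4438,-.0153,.021)
p,d=snap('side','s8'); print(seal(world('side',d),'p',np.array([.4438,-.0153])))
cv2.imwrite('pics/c8.png',cv2.resize(p[160:280,170:300],None,fx=4,fy=4))
E
```

```text
[ 0.4447 -0.0153  0.0804] turn [0.0014 0.     0.0004] shift [-0.1 -1.  59.4] w 0.411 F 0.0 t 26.6833
(array([ 0.444 , -0.0151]), 68, np.float64(0.0008))
```

View pics/c8.png

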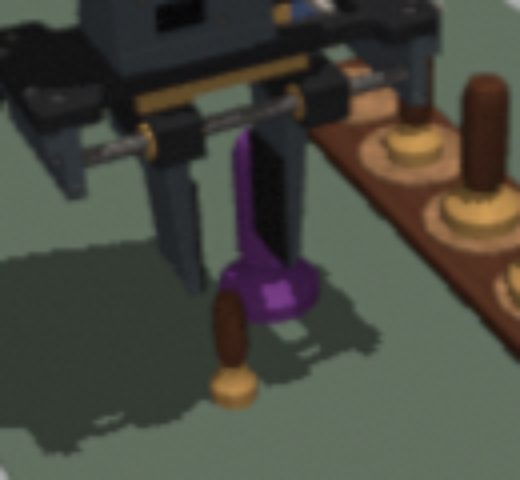

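The fingers at (175,230) and (280,200) are above and to either side of p at (230,330), with the purple decoy behind and clear. I lower the rest of the way and grip.

Request:
{"api": "step_arm", "payload": {"rows": [[[0, 0, 0, 0, -0.5, 10, 150], [0, 0, 0, 0, -0.5, 25, 150], [0, 0, 0, 0, -0.5, 40, 150], [0, 0, 0, 0, -0.5, 51, 150], [0, 0, 0, 0, -0.5, 57, 150], [0, 0, 0, 0, -0.5, 59, 150], [0, 0, 0, 0, -0.5, 59, 150], [0, 0, 0, 0, -0.5, 59, 150], [0, 0, 0, 0, -0.5, 59, 150]]]}}

```text
time_s: 27.48
ee_pos: [0.444, -0.0153, 0.0212]
tool_rot: [0.0, 0.728, 0.686, 0.0]
ft_force: [0.8, -0.3, -0.2]
gripper_width: 0.41
grasp_force: 0.0
```

Request:
{"api": "step_arm", "payload": {"rows": [[[0, 0, 0, 0, 0, 0, 160], [0, 0, 0, 0, 0, 0, 170], [0, 0, 0, 0, 0, 0, 180], [0, 0, 0, 0, 0, 0, 190], [0, 0, 0, 0, 0, 0, 200], [0, 0, 0, 0, 0, 0, 210], [0, 0, 0, 0, 0, 0, 220], [0, 0, 0, 0, 0, 0, 255], [0, 0, 0, 0, 0, 0, 255], [0, 0, 0, 0, 0, 0, 255], [0, 0, 0, 0, 0, 0, 255]]]}}

```text
time_s: 28.4
ee_pos: [0.4436, -0.0152, 0.0206]
tool_rot: [-0.0, 0.728, 0.686, -0.0]
ft_force: [-0.1, -0.4, -0.4]
gripper_width: 0.167
grasp_force: 30.0
```

Request:
{"api": "step_arm", "payload": {"rows": [[[0, 0, 0, 0, 0, -4, 255], [0, 0, 0, 0, 0, -15, 255], [0, 0, 0, 0, 0, -35, 255], [0, 0, 0, 0, 0, -60, 255], [0, 0, 0, 0, 0, -85, 255], [0, 0, 0, 0, 0, -110, 255], [0, 0, 0, 0, 0, -135, 255], [0, 0, 0, 0, 0, -155, 255], [0, 0, 0, 0, 0, -160, 255], [0, 0, 0, 0, 0, -160, 255], [0, 0, 0, 0, 0, -160, 255], [0, 0, 0, 0, 0, -160, 255]]]}}

```text
time_s: 29.4
ee_pos: [0.4428, -0.0152, 0.1794]
tool_rot: [-0.001, 0.728, 0.686, -0.001]
ft_force: [-0.3, -1.0, -0.8]
gripper_width: 0.167
grasp_force: 30.0
```

```bash
python3 -c "
from h import *
go(.6267,.1798,.18)"
```

```text
[ 0.4428 -0.0152  0.1794] turn [-0.0019 -0.      0.0003] shift [205.5 172.1  -0.9] w 0.167 F 30.0 t 29.4
```

Request:
{"api": "step_arm", "payload": {"rows": [[[0, 0, 0, 9, 8, 0, 255], [0, 0, 0, 29, 24, 0, 255], [0, 0, 0, 54, 45, 0, 255], [0, 0, 0, 80, 67, 0, 255], [0, 0, 0, 106, 88, 0, 255], [0, 0, 0, 132, 110, 0, 255], [0, 0, 0, 158, 132, 0, 255], [0, 0, 0, 182, 152, 0, 255], [0, 0, 0, 199, 166, 0, 255], [0, 0, 0, 205.5, 171.3, 0, 255], [0, 0, 0, 205.5, 171.3, 0, 255], [0, 0, 0, 205.5, 171.3, 0, 255]]]}}

```text
time_s: 30.4
ee_pos: [0.6258, 0.1797, 0.1794]
tool_rot: [-0.0, 0.727, 0.686, -0.001]
ft_force: [-0.6, -0.2, -0.8]
gripper_width: 0.166
grasp_force: 30.0
```

Request:
{"api": "step_arm", "payload": {"rows": [[[0, 0, 0, 0, 0, 10, 255], [0, 0, 0, 0, 0, 30, 255], [0, 0, 0, 0, 0, 55, 255], [0, 0, 0, 0, 0, 80, 255], [0, 0, 0, 0, 0, 105, 255], [0, 0, 0, 0, 0, 122, 255], [0, 0, 0, 0, 0, 132, 255], [0, 0, 0, 0, 0, 136, 255], [0, 0, 0, 0, 0, 136, 255], [0, 0, 0, 0, 0, 136, 255], [0, 0, 0, 0, 0, 136, 255], [0, 0, 0, 0, 0, 136, 255]]]}}

```text
time_s: 31.4
ee_pos: [0.6273, 0.1799, 0.0458]
tool_rot: [0.0, 0.728, 0.686, 0.001]
ft_force: [0.0, -0.6, -0.2]
gripper_width: 0.165
grasp_force: 30.0
```

```bash
python3 -c "
from h import *
go(.6267,.1798,.0356)"
```

```text
[0.6273 0.1799 0.0458] turn [ 0.0016 -0.0005  0.0003] shift [-0.2 -0.6 10.2] w 0.165 F 30.0 t 31.4
```

Request:
{"api": "step_arm", "payload": {"rows": [[[0, 0, 0, 0, -0.4, 3, 255], [0, 0, 0, 0, -0.4, 6, 255], [0, 0, 0, 0, -0.4, 8, 255], [0, 0, 0, 0, -0.4, 9, 255], [0, 0, 0, 0, -0.4, 9.3, 255], [0, 0, 0, 0, -0.4, 9.3, 255], [0, 0, 0, 0, -0.4, 9.3, 255], [0, 0, 0, 0, -0.4, 9.3, 255]]]}}

```text
time_s: 32.07
ee_pos: [0.6262, 0.1799, 0.0356]
tool_rot: [-0.0, 0.728, 0.686, -0.0]
ft_force: [-2.7, -0.7, 6.1]
gripper_width: 0.166
grasp_force: 30.0
```

Contact made, so I release and lift clear.

Request:
{"api": "step_arm", "payload": {"rows": [[[0, 0, 0, 0, 0, -0.2, 255], [0, 0, 0, 0, 0, -0.2, 205], [0, 0, 0, 0, 0, -0.2, 190], [0, 0, 0, 0, 0, -0.2, 175], [0, 0, 0, 0, 0, -0.2, 160], [0, 0, 0, 0, 0, -0.2, 145], [0, 0, 0, 0, 0, -0.2, 130], [0, 0, 0, 0, 0, -0.2, 120], [0, 0, 0, 0, 0, -0.2, 120]]]}}

```text
time_s: 32.82
ee_pos: [0.6263, 0.1798, 0.0356]
tool_rot: [-0.0, 0.728, 0.686, 0.0]
ft_force: [0.7, 1.2, -0.3]
gripper_width: 0.527
grasp_force: 0.0
```

Request:
{"api": "step_arm", "payload": {"rows": [[[0, 0, 0, 0, 0, -10, 120], [0, 0, 0, 0, 0, -30, 120], [0, 0, 0, 0, 0, -55, 120], [0, 0, 0, 0, 0, -80, 120], [0, 0, 0, 0, 0, -105, 120], [0, 0, 0, 0, 0, -130, 120], [0, 0, 0, 0, 0, -155, 120], [0, 0, 0, 0, 0, -180, 120], [0, 0, 0, 0, 0, -195, 120], [0, 0, 0, 0, 0, -200, 120], [0, 0, 0, 0, 0, -200, 120]]]}}

```text
time_s: 33.73
ee_pos: [0.6268, 0.18, 0.2373]
tool_rot: [0.001, 0.728, 0.686, 0.001]
ft_force: [-0.5, -0.0, -0.5]
gripper_width: 0.529
grasp_force: 0.0
```

```bash
python3 - <<'E'
from h import *
p,d=snap('side','s9'); W=world('side',d)
D=[[.6262,.1791],[.6218,.1048],[.6169,.0299],[.6125,-.0444]]
for k,c in zip('pqrs',D): print(k,seal(W,k,np.array(c),.015),c)
t,dt=snap('top','t9'); cv2.imwrite('pics/both.png',np.vstack([cv2.resize(p[120:320,130:370],(640,290*640//640)) if 0 else cv2.resize(p[130:260,130:370],(720,390)),cv2.resize(t[130:200,60:350],(720,200))]))
print(arm.observe())
E
```

```text
p (array([0.6273, 0.1797]), 52, np.float64(0.0014)) [0.6262, 0.1791]
q (array([0.6224, 0.1054]), 125, np.float64(0.0012)) [0.6218, 0.1048]
r (array([0.6185, 0.0314]), 229, np.float64(0.0011)) [0.6169, 0.0299]
s (array([ 0.6142, -0.0445]), 376, np.float64(0.0009)) [0.6125, -0.0444]
{'time_s': 33.8333, 'qpos': array([ 2.43830047e-01,  2.80857996e-01,  1.82545654e+00, -5.26654111e-05,
        1.03617481e+00,  3.02843044e-01]), 'qd': array([ 0.00023569,  0.01482311,  0.008353  , -0.00271834, -0.00210074,
        0.00045617]), 'effort': array([ 1.87173521e-02, -7.09295368e+01, -4.51776803e+01,  7.55119859e-02,
        5.20960672e-02,  7.29107487e-04]), 'ee_pos': array([0.62579213, 0.17968219, 0.23479029]), 'tool_rot': array([-1.99929696e-04,  7.27650922e-01,  6.85947472e-01, -4.01934852e-04]), 'ft_force': array([-0.4190495 ,  0.45847261, -0.55104371]), 'wrist_torque': array([-0.09755767,  0.03775989, -0.02083214]), 'grasp_force': 0.0, 'gripper_width': 0.5278620411686636}
```

View pics/both.png

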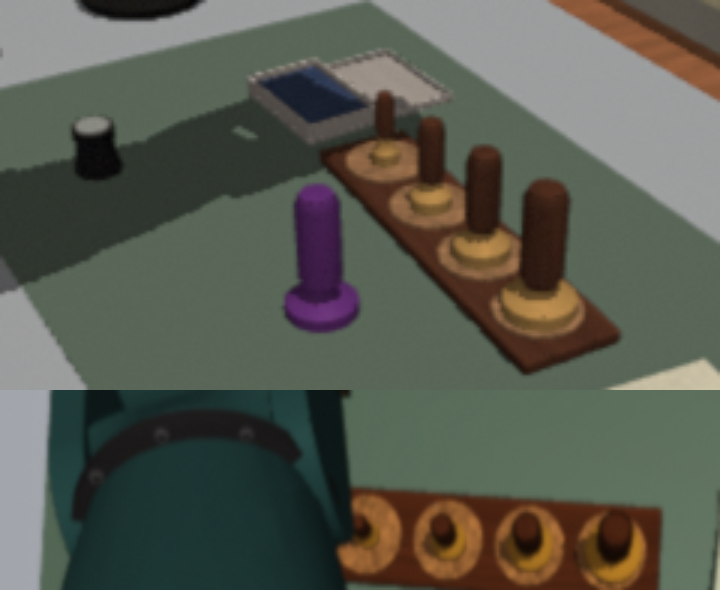

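All four seals stand upright and centred, smallest (385,155) next to the pad and largest (542,305) at the far end. The loupe at (96,150) and the purple decoy at (320,300) haven't moved.

```bash
python3 -c "
from station import arm
print(arm.job_done())"
```

```text
the job is handed in; nothing more can be done
None
```

The job is handed in: all four seals stand upright on the cork discs in size order, smallest next to the stamp pad, each measured within about 2 mm of its disc's centre, with the loupe untouched and about 34 s used.

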